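# Weigh in a bearing block on the counting scale

## Task

Weigh in the bearing block: with the scale's pan still empty, press the big round key fully home, then the wide bar key, letting each key spring back before the next. Then lower the block gently onto the middle of the pan, standing upright on its foot, and let go; only then press the square key fully home, and last push the tally counter's plunger down to its stop. Do not press the three small round keys, leave the other things on the bench as they are, and press nothing but the square key and the plunger once the block is on the scale.

Things in the scene. Friction and masses are not known exactly. Their poses are not given: they have to be found in the camera images.
- scale: white bench counting scale, fixed, 270 (its x) x 200 (its y) mm, top of the housing 50 mm high; origin on the table under its centre, x axis from the keypad edge towards the pan. The keypad (two rows of three keys, 46 mm apart along y, rows 43 mm apart, 62 and 105 mm on the -x side of the centre) is towards the robot; which key is in which place varies
- pan_center (a point): centre of the top face of the scale's flat steel pan, 140 (x) x 180 (y) mm, 62 mm above the table; axes as the scale's
- round_key_top (a point): big round key, 28 mm across; top face, all six keys alike white plastic on equal grey 37 x 42 mm bezels, flat tops level with one another 13 mm above the panel; origin at the centre of the top face, 63 mm above the table when up
- round_key (a joint): travel of the big round key: 0 m up, 0.006 m fully home (spring, about 1.5 N to start and 5 N at the bottom)
- bar_key_top (a point): wide bar key, 14 mm (scale x) x 34 mm (scale y); top face, all six keys alike white plastic on equal grey 37 x 42 mm bezels, flat tops level with one another 13 mm above the panel; origin at the centre of the top face, 63 mm above the table when up
- bar_key (a joint): travel of the wide bar key: 0 m up, 0.006 m fully home (spring, about 1.5 N to start and 5 N at the bottom)
- square_key_top (a point): square key, 19 x 19 mm; top face, all six keys alike white plastic on equal grey 37 x 42 mm bezels, flat tops level with one another 13 mm above the panel; origin at the centre of the top face, 63 mm above the table when up
- square_key (a joint): travel of the square key: 0 m up, 0.006 m fully home (spring, about 1.5 N to start and 5 N at the bottom)
- small_key1_top (a point): small round key, 14 mm across, not to be pressed; top face, all six keys alike white plastic on equal grey 37 x 42 mm bezels, flat tops level with one another 13 mm above the panel; origin at the centre of the top face, 63 mm above the table when up
- small_key1 (a joint): travel of the small round key: 0 m up, 0.006 m fully home (spring, about 1.5 N to start and 5 N at the bottom)
- small_key2_top (a point): small round key, 14 mm across, not to be pressed; top face, all six keys alike white plastic on equal grey 37 x 42 mm bezels, flat tops level with one another 13 mm above the panel; origin at the centre of the top face, 63 mm above the table when up
- small_key2 (a joint): travel of the small round key: 0 m up, 0.006 m fully home (spring, about 1.5 N to start and 5 N at the bottom)
- small_key3_top (a point): small round key, 14 mm across, not to be pressed; top face, all six keys alike white plastic on equal grey 37 x 42 mm bezels, flat tops level with one another 13 mm above the panel; origin at the centre of the top face, 63 mm above the table when up
- small_key3 (a joint): travel of the small round key: 0 m up, 0.006 m fully home (spring, about 1.5 N to start and 5 N at the bottom)
- plunger_top (a point): centre of the top of the tally counter's plunger: a steel round head 26 mm across and 8 mm thick on a thin stem, 61 mm above the table when up, over a steel drum 56 mm across (34 mm high, collar to 40 mm) on a 66 mm square plate fixed to the bench
- plunger (a joint): travel of the plunger: 0 m up, 0.012 m at its stop (spring, about 2 N to start and 7.5 N at the stop)
- block: loose aluminium bearing block, about 0.3 kg: foot 34 (x) x 84 (y) x 12 mm, on it a body 26 (x) x 46 (y) mm up to 50 mm high with a dark bore along x; origin at the centre of its underside, z up. Grip it across its x width of 26 mm
- wood_disc: wooden disc, 68 mm across, 55 mm high, loose; origin under its centre (bystander, beside one end of the block)
- jar: glass jar with a steel cap, 56 mm across, 85 mm high, loose; origin under its centre (bystander, beside the other end of the block)
- can: tall spray can, 52 mm across, 180 mm high, loose; origin under its centre (bystander, close beside the tally counter)
- offcut: squared timber offcut standing on end, 44 x 44 mm, 140 mm high, loose; origin under its centre (bystander, close beside the tally counter, about a quarter turn round from the can)
There are look-alikes about, which are no part of the job. Of the things that look like the block, take the one that is farthest to the robot's left at the start.

How it is judged:
On the way, in this order (a step that is already met when the one before it is completed fails the run):
1. the big round key is pressed home with the pan empty (value of joint round_key above 0.0045 m and value of joint each of bar_key, square_key below 0.002 m and (horizontal distance between block and pan_center above 0.05 m or z of block in the frame of pan_center above 0.02 m)).
2. the wide bar key is pressed home, the others up, with the pan empty (value of joint bar_key above 0.0045 m and value of joint each of round_key, square_key below 0.002 m and (horizontal distance between block and pan_center above 0.05 m or z of block in the frame of pan_center above 0.02 m)).
3. the block is lowered by the gripper, not dropped, to within 12 mm of the middle of the pan (horizontal distance between block and pan_center below 0.035 m and z of block in the frame of pan_center between -0.005 and 0.012 m and contact force between the fingers and block above 0.5 N and linear speed of block below 0.3 m/s).
4. the block stands upright on the pan, let go and at rest (horizontal distance between block and pan_center below 0.035 m and angle between block's own z axis and vertical below 0.1 rad and z of block in the frame of pan_center between -0.005 and 0.005 m and contact force between the fingers and block below 0.1 N and linear speed of block below 0.02 m/s), for 0.2 s.
5. the square key is pressed home, the other keys up, with the block on the pan (value of joint square_key above 0.0045 m and value of joint each of round_key, bar_key below 0.002 m and horizontal distance between block and pan_center below 0.035 m and angle between block's own z axis and vertical below 0.1 rad and z of block in the frame of pan_center between -0.005 and 0.005 m).
6. the plunger is pushed down to its stop, the keys up, with the block on the pan (value of joint plunger above 0.0105 m and value of joint each of round_key, bar_key, square_key below 0.002 m and horizontal distance between block and pan_center below 0.035 m and angle between block's own z axis and vertical below 0.1 rad and z of block in the frame of pan_center between -0.005 and 0.005 m).
At the end, for the whole second after the job is handed in: the block stands upright (within 0.1 rad) and at rest on the scale's pan, its centre within 35 mm of the pan's centre; the three keys and the plunger are back up (horizontal distance between block and pan_center below 0.035 m and angle between block's own z axis and vertical below 0.1 rad and z of block in the frame of pan_center between -0.005 and 0.005 m and contact force between block and scale above 0.5 N and linear speed of block below 0.02 m/s and value of joint each of round_key, bar_key, square_key below 0.002 m and value of joint plunger below 0.003 m); the robot touches nothing.
It fails at once if a small round key is pressed more than 3 mm (value of joint any of small_key1, small_key2, small_key3 above 0.003 m).
It fails at once if the round or bar key is pressed while the block is on the scale (contact force between block and scale above 0.5 N and value of joint any of round_key, bar_key above 0.003 m).
It fails at once if the square key or the plunger is pressed while the block is not on the pan ((horizontal distance between block and pan_center above 0.05 m or z of block in the frame of pan_center above 0.02 m) and (value of joint square_key above 0.003 m or value of joint plunger above 0.006 m)).
It fails at once if the wooden disc, jar, spray can or wood offcut is shifted by more than 20 mm or tipped (distance of any of wood_disc, jar, can, offcut from where it was at the start of the episode above 0.02 m or angle between any of wood_disc, jar, can, offcut's own z axis and vertical above 0.3 rad).
It also fails if it takes over 66 s, if anything falls off the work surface, if the arm or the gripper's body presses on something with over 40 N, if the wrist force passes 120 N, or if a joint passes its speed limit or range.

## Robot

A 6-joint arm with a two-finger parallel gripper is mounted at the origin on the work surface. World frame = base frame: x ahead of the robot, y to its left, z up, the work surface at z = 0. Lengths are in m, angles in rad, forces in N, time in s.
With the tool pointing down it reaches from about 0.35 to 0.925 m from the base axis. Payload 6.4 kg.
Tool frame: the origin (TCP) lies on the mounting face of the last link; the fingertips stand 173 mm ahead of it and the grasp point (between the pads) lies 155 mm ahead of it; z points along the fingers, y is the line along which they close (so a half turn about z gives the same grasp; the last joint's range is limited). The gripper opens to 85 mm and grips with 20 to 120 N. Pads are 22 mm wide; open, the fingers measure 114 mm over their backs; the gripper's body (76 mm by 85 mm) begins 54 mm behind the grasp point. The pads swing forward as they close: fully open they stand 13 mm farther back than shut.
Start: joints at [1.054, 0.245, 1.558, -0, 1.339, -0.174], TCP at [0.218, 0.612, 0.405] pointing down, gripper open.
Joint ranges: [-3.13, 3.13], [-1.02, 2.26], [0.13, 2.54], [-0.95, 4.09], [0.21, 2.88], [-2.74, 2.74]. Speed limits (rad/s): [2.57, 2.57, 3.14, 3.14, 3.14, 3.14].

## Interface

Orientations are given as a unit quaternion [x, y, z, w].
In Python, from station import arm gives the robot as it stands.
- The arm moves only by the shell command python3 -m inch 'ROWS' [FORCE]. ROWS is JSON, a list of rows, each an object of numbers: "wx", "wy", "wz": the turn, a rotation vector about the tool's x, y, z in rad; "dx", "dy", "dz": the shift along the tool's x, y, z in m; "jaw": the closure in counts, from 0 (fully open) to 255 (shut). In form: [{"wx": .., "wy": .., "wz": .., "dx": .., "dy": .., "dz": .., "jaw": ..}, ...]. A call has 1 to 12 rows; each row shifts and turns the commanded pose from where the row before left it, along the tool's axes as they then stand; what a row does not reach is not made up. A row lasts 1/8 s, in which the tool goes at most 62.5 mm and 10.7 degrees, less where a joint would pass 70% of its speed; a pose out of reach is approached as far as the arm can. A call with a gripper value outside its range is refused whole. The fingers move at their own pace and stop on an object; FORCE is the grip in N (left out, the last holds). Time passes only in rows, so rows that do not move let the fingers close. It gives the time, the measured TCP pose, the force, the opening and the grip force at its end, in the units of the state.
- arm.observe(): the state, without advancing time (a new reading comes with each control period).
- arm.read_camera(name): name is "scene" or "top" or "wrist"; returns the picture (480x640x3 uint8, blue, green, red); there is no depth.
- arm.camera_params(name): a dict with "fx", "fy", "cx", "cy" (pixels), "world_from_camera" (4x4, takes a point from camera to world coordinates). Camera axes: x right, y down, z forward; pixel columns grow to the right and rows downward; lengths in m; the calibration is good to about 2 mm. The wrist camera is an equidistant fisheye: a pixel r from the principal point sees the ray r / f radians off the axis. A picture is of the moment at which its call begins: read the wrist's pose just before it. camera_params takes no time and is no camera call; for the wrist camera it gives the pose at the moment of the call.
- arm.sign_off(): hands the job in; it is judged then, once.
The state is a dict: "t": time; "joints": joint angles; "dq": joint speeds; "joint_efforts": joint torques, N m; "position": TCP position; "tcp_rot": TCP orientation; "contact_force": force on the tool from outside, world axes, zero at the start; "moment": the same for the moment, N m; "gripper_width": opening from 0.0 (shut) to 1.0 (fully open); "gripper_force": force on a finger pad.
Only numpy, scipy, OpenCV 4.12 (cv2) and the standard library are available. Lean on these libraries where they do the work, as an engineer would, in place of code of your own. Each camera call takes 0.05 s, during which the arm holds its last target. There are 200 camera calls.

## Working session

There is one attempt and no reset: what is moved stays moved. The work goes in short steps, Python scripts to look and compute and a shell command to move; the robot and the scene stay as the last step left them, time stands still between calls to the robot, and variables do not carry over. Pictures are saved under pics/ and viewed, at most 10 in all, crops included, and the job is handed in when it is done.

```bash
mkdir -p pics; python3 - <<'E'
from station import arm
import cv2,numpy as np,json
s=arm.observe();print(s)
for n in("top","scene"):
    p=arm.camera_params(n);print(n,p)
    cv2.imwrite(f"pics/{n}0.png",arm.read_camera(n))
E
```

```text
{'t': 0.0, 'joints': array([ 1.05388448e+00,  2.45812080e-01,  1.55905292e+00,  8.75326884e-06,
        1.33871973e+00, -1.74095873e-01]), 'dq': array([-0.00026005, -0.00090854,  0.00280263,  0.00200675, -0.00018427,
        0.00060748]), 'joint_efforts': array([ 1.24047310e-03, -4.29530561e+01, -3.26118243e+01, -1.21169755e-04,
        5.46928917e-03, -3.47572787e-06]), 'position': array([0.21836261, 0.61196975, 0.40356035]), 'tcp_rot': array([ 1.70570782e-01,  9.85344923e-01, -9.35735755e-04, -3.41335948e-04]), 'contact_force': array([-0.01471886,  0.03084314,  0.53460831]), 'moment': array([-0.01877481, -0.00895972, -0.01244393]), 'gripper_force': 0.0, 'gripper_width': 0.998932875329509}
top {'fx': 472.52729578531785, 'fy': 472.52729578531785, 'cx': 324.50998757987657, 'cy': 235.6973254448495, 'world_from_camera': array([[-1.60868275e-02, -9.81105160e-01,  1.92805287e-01,
         2.52486419e-01],
       [-9.99867118e-01,  1.62936598e-02, -5.12932757e-04,
        -1.69043826e-02],
       [-2.63826276e-03, -1.92787918e-01, -9.81236902e-01,
         1.24057593e+00],
       [ 0.00000000e+00,  0.00000000e+00,  0.00000000e+00,
         1.00000000e+00]])}
scene {'fx': 582.5555803061173, 'fy': 582.5555803061173, 'cx': 323.98398204561806, 'cy': 243.7648649415432, 'world_from_camera': array([[ 0.43558344,  0.77316213, -0.46096354,  1.10341173],
       [ 0.90013817, -0.3716942 ,  0.22714465, -0.33418204],
       [ 0.00428217, -0.51387132, -0.85785659,  1.2480231 ],
       [ 0.        ,  0.        ,  0.        ,  1.        ]])}
```

View pics/top0.png

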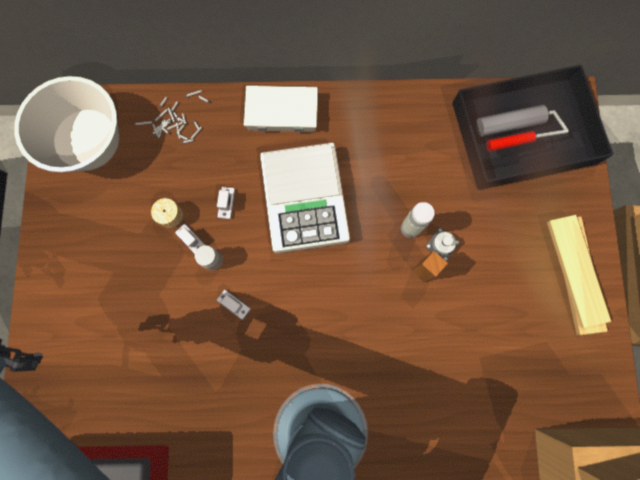

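View pics/scene0.png

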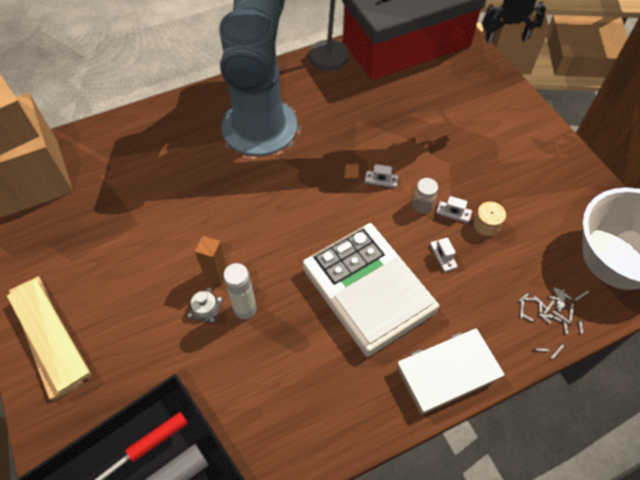

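Top view: the block look-alikes are at (189,238), (226,202) and (234,304). The one at (189,238) is the farthest left (+y is image left) and sits between the wooden disc (166,213) and the jar (207,257), so it fits. The scale is at (305,200), the counter at (443,243), the can at (420,215) and the offcut at (434,264). I'll confirm with an enlarged crop.

```bash
python3 - <<'E'
import cv2,numpy as np
t=cv2.imread("pics/top0.png");s=cv2.imread("pics/scene0.png")
def c(im,x,y,w,h):
    o=cv2.resize(im[y:y+h,x:x+w],(400,300),interpolation=cv2.INTER_CUBIC)
    for i in range(0,w,10):
        cv2.line(o,(i*400//w,0),(i*400//w,5),(0,255,255),1)
    for i in range(0,h,10): cv2.line(o,(0,i*300//h),(5,i*300//h),(0,255,255),1)
    return o
a=np.hstack([c(t,265,195,80,60),c(t,150,190,100,75)])
b=np.hstack([c(t,390,195,100,75),c(s,310,220,80,60)])
cv2.imwrite("pics/crop1.png",np.vstack([a,b]))
E
```

```text
(no output)
```

View pics/crop1.png

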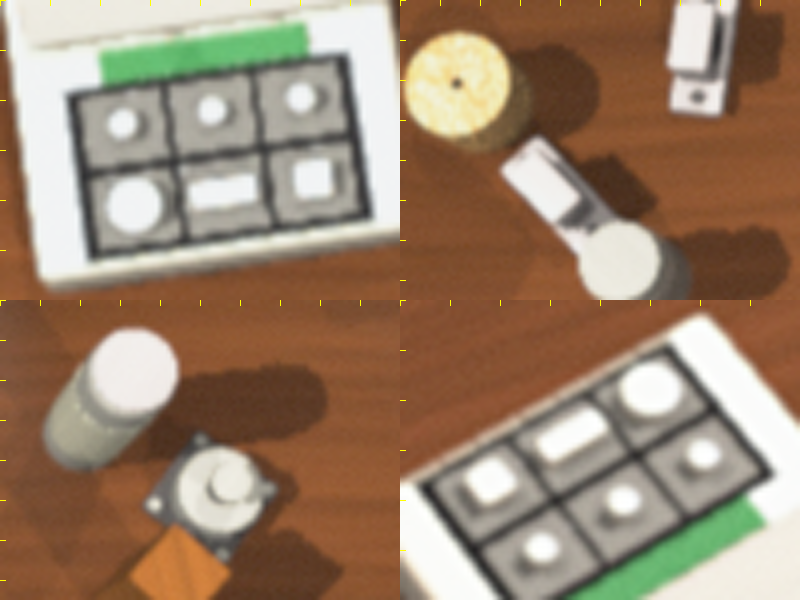

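Crop: the big round key is at top-view (292,236), the bar at (309,234) and the square at (328,231), all in the row nearest the robot. The small keys are at (290,220), (307,217) and (325,215). The block is confirmed between the disc and the jar (body top near (185,235)), and the plunger head is near (448,240).

```bash
cat > h.py <<'E'
from station import arm
import cv2,numpy as np
from scipy.spatial.transform import Rotation as R
def ray(p,u,v,fish=False):
    a=np.array([(u-p["cx"])/p["fx"],(v-p["cy"])/p["fy"]])
    if fish:
        th=np.hypot(*a); d=np.r_[a/max(th,1e-9)*np.sin(th),np.cos(th)]
    else: d=np.r_[a,1.]
    T=p["world_from_camera"]; return T[:3,3],T[:3,:3]@d
def onz(p,u,v,z,fish=False):
    o,d=ray(p,u,v,fish); return (o+d*(z-o[2])/d[2])[:2]
def tri(*od):
    A=sum(np.eye(3)-np.outer(d,d)/(d@d) for o,d in od)
    b=sum((np.eye(3)-np.outer(d,d)/(d@d))@o for o,d in od)
    return np.linalg.solve(A,b)
def rigid(src,dst):  # 2D: dst=Rm src+t
    s,d=np.array(src),np.array(dst);sm,dm=s.mean(0),d.mean(0)
    H=(s-sm).T@(d-dm); a=np.arctan2(H[0,1]-H[1,0],H[0,0]+H[1,1])
    Rm=np.array([[np.cos(a),-np.sin(a)],[np.sin(a),np.cos(a)]]);t=dm-Rm@sm
    return a,t,np.linalg.norm((s@Rm.T+t)-d,axis=1),Rm
E
python3 - <<'E'
from h import *
t=cv2.imread("pics/top0.png");s=cv2.imread("pics/scene0.png")
pt,ps=arm.camera_params("top"),arm.camera_params("scene")
def blobs(im,x,y,w,h,pred,amin,amax,up=4,thr=None):
    c=cv2.resize(im[y:y+h,x:x+w],None,fx=up,fy=up,interpolation=cv2.INTER_CUBIC)
    m=(pred(c)).astype(np.uint8)
    n,l,st,ce=cv2.connectedComponentsWithStats(m,connectivity=4)
    return [((ce[i]+.5)/up-.5+[x,y],st[i,4]/up**2) for i in range(1,n) if amin<st[i,4]/up**2<amax and st[i,0]>0 and st[i,1]>0 and st[i,0]+st[i,2]<w*up and st[i,1]+st[i,3]<h*up]
wh=lambda c:c.min(2)>205
order=["round","bar","square","s1","s2","s3"]
app={"t":[(291.8,236),(309.4,233.6),(327.8,231),(289.8,220),(307.4,217.2),(325.2,214.8)],
"s":[(360,237.5),(344,246.5),(328,256),(370.5,250.8),(355,260),(338.5,269.5)]}
mod=[(-.105,.046),(-.105,0),(-.105,-.046),(-.062,.046),(-.062,0),(-.062,-.046)]
fit=[]
for k,im,p,win in(("t",t,pt,(275,205,65,42)),("s",s,ps,(315,225,72,58))):
    B=blobs(im,*win,wh,8,200)
    pts=[]
    for a in app[k]:
        b=min(B,key=lambda b:np.hypot(*(b[0]-a)));pts.append(b[0]);print(k,a,b[0].round(1),round(b[1]))
    w=[onz(p,*q,.063) for q in pts]
    a,tt,e,Rm=rigid(mod,w);fit.append(pts);print(k,"yaw",a,"t",tt,"err",e.round(4))
    print(np.round([tt+Rm@np.array(m) for m in mod],4).tolist(),"pan",(tt+Rm@[.065,0]).round(4))
for q in [(0,0)]:
    pass
for i in range(6): print(order[i],tri(ray(pt,*fit[0][i]),ray(ps,*fit[1][i])).round(4))
print("plung",onz(pt,448,240,.061),"can",onz(pt,423.5,213,.18),"offc",onz(pt,434.8,264,.14))
print("block c",onz(pt,150+142/4,190+181/4,.05),"disc",onz(pt,164.2,211,.055),"jar",onz(pt,205,255.7,.085))
cv2.imwrite("pics/crop2.png",np.hstack([cv2.resize(s[160:240,405:515],(440,320),interpolation=3),cv2.resize(s[225:335,180:270],(360,440),interpolation=3)[:320]]) if 0 else np.vstack([np.hstack([cv2.resize(s[160:235,405:515],(660,450),interpolation=3)])]))
c2=cv2.resize(s[230:330,180:270],(450,500),interpolation=3);c1=cv2.resize(s[185:255,420:490][0:50],(350,250),interpolation=3)
o=np.zeros((500,800,3),np.uint8);o[:,:450]=c2;o[:250,450:]=c1;cv2.imwrite("pics/crop2.png",o)
E
```

```text
t (291.8, 236) [291.3 235.6] 88
t (309.4, 233.6) [309.2 232.9] 67
t (327.8, 231) [327.1 230.2] 48
t (289.8, 220) [289.  219.2] 22
t (307.4, 217.2) [306.8 216.6] 20
t (325.2, 214.8) [324.6 214. ] 21
t yaw 0.13317296732299472 t [0.59585688 0.03523712] err [0.0001 0.0001 0.0001 0.0001 0.0001 0.    ]
[[0.4857, 0.0669], [0.4918, 0.0213], [0.4979, -0.0243], [0.5283, 0.0726], [0.5344, 0.027], [0.5405, -0.0186]] pan [0.6603 0.0439]
s (360, 237.5) [359.9 237.3] 90
s (344, 246.5) [343.8 246.4] 72
s (328, 256) [327.8 255.5] 56
s (370.5, 250.8) [370.4 250.2] 25
s (355, 260) [354.4 259.5] 26
s (338.5, 269.5) [338.  268.9] 26
s yaw 0.1311222802085361 t [0.59738097 0.03283104] err [0.0003 0.0004 0.0002 0.0001 0.0002 0.0002]
[[0.4873, 0.0647], [0.4933, 0.0191], [0.4993, -0.0265], [0.5299, 0.0703], [0.5359, 0.0247], [0.5419, -0.0209]] pan [0.6618 0.0413]
round [0.486  0.0665 0.0597]
bar [0.4921 0.0205 0.0599]
square [ 0.4982 -0.025   0.0603]
s1 [0.5287 0.0722 0.0602]
s2 [0.5348 0.0263 0.0605]
s3 [ 0.5408 -0.0194  0.0606]
plung [ 0.46793364 -0.33068345] can [ 0.51046476 -0.24674343] offc [ 0.39682861 -0.27494315]
block c [0.49352971 0.33970134] disc [0.55740374 0.39591893] jar [0.4340425  0.27885847]
```

View pics/crop2.png

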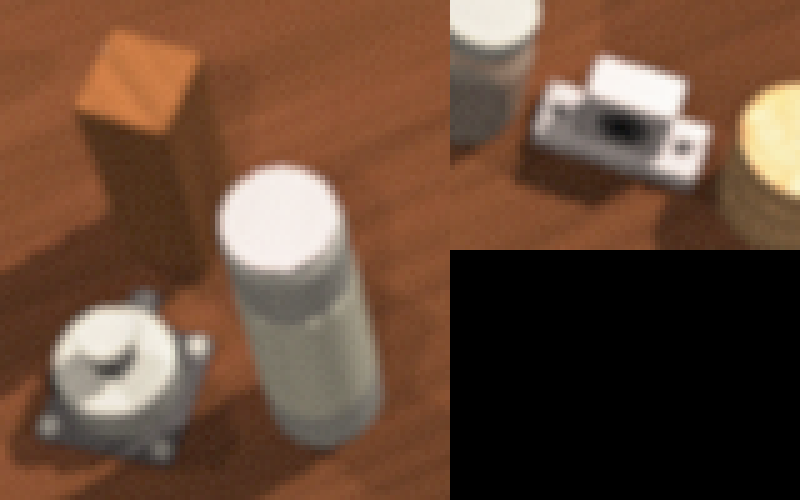

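Scene view: the plunger head is at about (201,298) and the block's body top is centred at about (458,202). The can and offcut sit about a quarter turn apart around the counter. I'll check these across the two views and compute the first move.

```bash
cat >> h.py <<'E'
def to(tip,yaw=None,L=.173):  # shift in tool axes to bring tip (L ahead of TCP) to world point, tool kept
    s=arm.observe();Rm=R.from_quat(s["tcp_rot"]).as_matrix()
    v=Rm.T@(np.array(tip)-s["position"]-Rm@[0,0,L])
    yn=np.arctan2(Rm[1,1],Rm[0,1])
    print("t",round(s["t"],2),"tip",(s["position"]+Rm@[0,0,L]).round(4),"tool shift",v.round(4),"toolY",yn.round(3),
      "tilt",Rm[:2,2].round(4),"F",s["contact_force"].round(1), "" if yaw is None else ("wz",round(-((yaw-yn+np.pi/2)%np.pi-np.pi/2),3)))
E
python3 - <<'E'
from h import *
pt,ps=arm.camera_params("top"),arm.camera_params("scene")
print("pl",tri(ray(pt,448,240),ray(ps,201,298)),onz(ps,201,298,.061))
C=lambda u,v:(420+(u-450)/5,185+v/5)
T=lambda u,v:(150+(u-400)/4,190+v/4)
print("blk",onz(ps,*C(638,87),.05), onz(pt,*T(542,181),.05))
a=onz(ps,*C(598,55),.05);b=onz(ps,*C(688,78),.05);d=b-a;print(d,np.degrees(np.arctan2(d[1],d[0])))
a=onz(ps,*C(530,135),.012);b=onz(ps,*C(695,182),.012);d=b-a;print(np.linalg.norm(d),np.degrees(np.arctan2(d[1],d[0])))
to([.4865,.0658,.11]);to([.4865,.0658,.22])
E
```

```text
pl [ 0.4695221  -0.33170677  0.05385767] [ 0.47371206 -0.33089408]
blk [0.49598424 0.33755496] [0.49352971 0.33970134]
[0.0316617  0.03321879] 46.37479664671155
0.0857565200047289 44.78232953745784
t 0.1 tip [0.2182 0.6117 0.2307] tool shift [-0.4362 -0.4238  0.1213] toolY 1.228 tilt [-0.0009 -0.0016] F [-1.   0.3  0.2] 
t 0.1 tip [0.2182 0.6117 0.2307] tool shift [-0.4362 -0.424   0.0113] toolY 1.228 tilt [-0.0009 -0.0016] F [-1.   0.3  0.2]
```

```bash
python3 -m inch '[{"dx":-0.0364,"dy":-0.0353,"jaw":255},{"dx":-0.0364,"dy":-0.0353,"jaw":255},{"dx":-0.0364,"dy":-0.0353,"jaw":255},{"dx":-0.0364,"dy":-0.0353,"jaw":255},{"dx":-0.0364,"dy":-0.0353,"jaw":255},{"dx":-0.0364,"dy":-0.0353,"jaw":255},{"dx":-0.0364,"dy":-0.0353,"jaw":255},{"dx":-0.0364,"dy":-0.0353,"jaw":255},{"dx":-0.0364,"dy":-0.0353,"jaw":255},{"dx":-0.0364,"dy":-0.0353,"jaw":255},{"dx":-0.0364,"dy":-0.0353,"jaw":255},{"dx":-0.0364,"dy":-0.0353,"jaw":255}]'
python3 - <<'E'
from h import *
to([.4865,.0658,.075])
p=arm.camera_params("wrist");print(p)
cv2.imwrite("pics/w1.png",arm.read_camera("wrist"))
to([.4865,.0658,.075])
E
```

```text
t 0.1 tip [0.2182 0.6117 0.2307] tool shift [-0.4362 -0.4237  0.1563] toolY 1.228 tilt [-0.0009 -0.0016] F [-1.   0.3  0.2] 
{'fx': 371.64829954431775, 'fy': 371.64829954431775, 'cx': 315.24632383781756, 'cy': 231.10550075860814, 'world_from_camera': array([[ 0.3364152 ,  0.89717353,  0.28618959,  0.14521736],
       [ 0.9417129 , -0.32009242, -0.10352607,  0.63908606],
       [-0.00127373,  0.30433617, -0.95256384,  0.37256634],
       [ 0.        ,  0.        ,  0.        ,  1.        ]])}
t 0.15 tip [0.2183 0.6118 0.2308] tool shift [-0.4362 -0.4238  0.1563] toolY 1.228 tilt [-0.0007 -0.0013] F [0.3 0.5 0. ] schema error: expected keys wx, wy, wz, dx, dy, dz, jaw
```

View pics/w1.png

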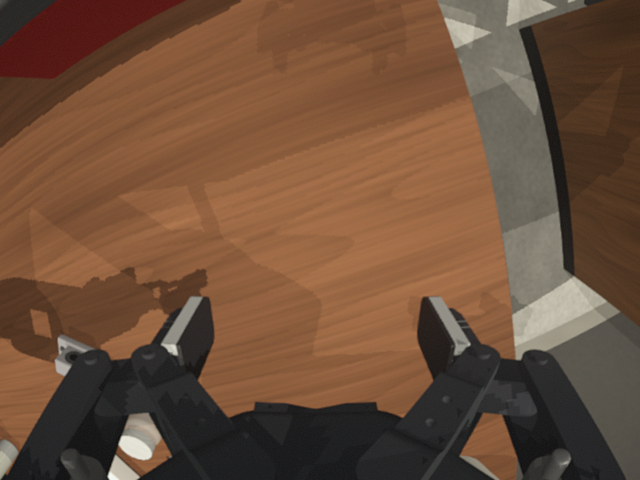

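The rows need all seven keys, so the arm did not move. The wrist view (bench left of the scale, fingers in the lower half) confirms the camera sits on tool +x.

```bash
python3 -m inch '[{"wx":0,"wy":0,"wz":0,"dx":-0.0364,"dy":-0.0353,"dz":0,"jaw":255},{"wx":0,"wy":0,"wz":0,"dx":-0.0364,"dy":-0.0353,"dz":0,"jaw":255},{"wx":0,"wy":0,"wz":0,"dx":-0.0364,"dy":-0.0353,"dz":0,"jaw":255},{"wx":0,"wy":0,"wz":0,"dx":-0.0364,"dy":-0.0353,"dz":0,"jaw":255},{"wx":0,"wy":0,"wz":0,"dx":-0.0364,"dy":-0.0353,"dz":0,"jaw":255},{"wx":0,"wy":0,"wz":0,"dx":-0.0364,"dy":-0.0353,"dz":0,"jaw":255},{"wx":0,"wy":0,"wz":0,"dx":-0.0364,"dy":-0.0353,"dz":0,"jaw":255},{"wx":0,"wy":0,"wz":0,"dx":-0.0364,"dy":-0.0353,"dz":0,"jaw":255},{"wx":0,"wy":0,"wz":0,"dx":-0.0364,"dy":-0.0353,"dz":0,"jaw":255},{"wx":0,"wy":0,"wz":0,"dx":-0.0364,"dy":-0.0353,"dz":0,"jaw":255},{"wx":0,"wy":0,"wz":0,"dx":-0.0364,"dy":-0.0353,"dz":0,"jaw":255},{"wx":0,"wy":0,"wz":0,"dx":-0.0364,"dy":-0.0353,"dz":0,"jaw":255}]'
python3 -m inch '[{"wx":0,"wy":0,"wz":0,"dx":0,"dy":0,"dz":0.03,"jaw":255},{"wx":0,"wy":0,"wz":0,"dx":0,"dy":0,"dz":0.03,"jaw":255},{"wx":0,"wy":0,"wz":0,"dx":0,"dy":0,"dz":0.03,"jaw":255},{"wx":0,"wy":0,"wz":0,"dx":0,"dy":0,"dz":0,"jaw":255}]'
python3 - <<'E'
from h import *
to([.4865,.0658,.075])
p=arm.camera_params("wrist")
im=arm.read_camera("wrist");cv2.imwrite("pics/w2.png",im)
np.save("w2.npy",p["world_from_camera"])
E
```

```text
t: 1.65
position: [0.4878, 0.0648, 0.4046]
tcp_rot: [0.171, 0.985, 0.0, -0.0]
contact_force: [0.4, 0.9, 0.7]
gripper_width: 0.003
gripper_force: 0.0
t: 2.15
position: [0.4864, 0.0665, 0.3122]
tcp_rot: [0.171, 0.985, -0.0, -0.003]
contact_force: [-0.0, -0.1, -0.3]
gripper_width: 0.003
gripper_force: 0.0
t 2.15 tip [0.4853 0.0666 0.1392] tool shift [-0.0017 -0.0002  0.0642] toolY 1.228 tilt [-0.0061  0.0006] F [-0.  -0.1 -0.3]
```

View pics/w2.png

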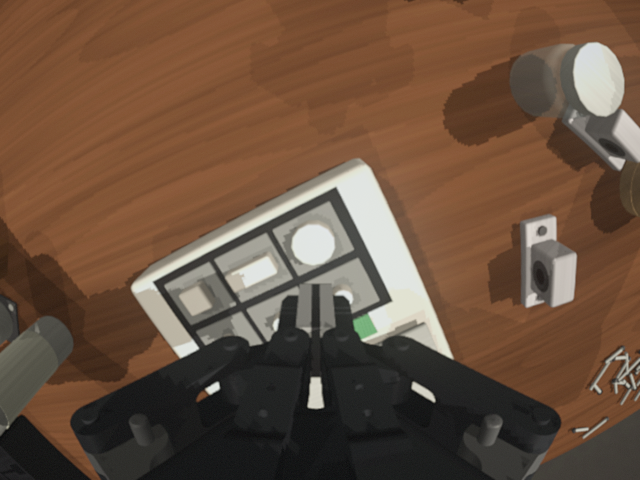

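Wrist view: round key at (313,243), bar at (252,271), square at (196,297). I'll cross-check their positions.

```bash
python3 - <<'E'
from h import *
p=arm.camera_params("wrist");p["world_from_camera"]=np.load("w2.npy")
for q in[(313,243),(252,271),(196,297)]:print(onz(p,*q,.063,True).round(4))
E
```

```text
[0.4843 0.0664]
[0.4892 0.0227]
[ 0.4946 -0.0225]
```

```bash
python3 -m inch '[{"wx":0,"wy":0,"wz":0,"dx":-0.001,"dy":0,"dz":0.025,"jaw":255},{"wx":0,"wy":0,"wz":0,"dx":0,"dy":0,"dz":0.025,"jaw":255},{"wx":0,"wy":0,"wz":0,"dx":0,"dy":0,"dz":0.01,"jaw":255},{"wx":0,"wy":0,"wz":0,"dx":0,"dy":0,"dz":0.008,"jaw":255},{"wx":0,"wy":0,"wz":0,"dx":0,"dy":0,"dz":0.005,"jaw":255},{"wx":0,"wy":0,"wz":0,"dx":0,"dy":0,"dz":0,"jaw":255},{"wx":0,"wy":0,"wz":0,"dx":0,"dy":0,"dz":0,"jaw":255}]'; python3 -c "
from h import *
to([.4865,.0658,.057])"
```

```text
t: 3.08
position: [0.4887, 0.0661, 0.2422]
tcp_rot: [0.171, 0.985, 0.0, 0.0]
contact_force: [0.5, 0.7, -0.5]
gripper_width: 0.004
gripper_force: 0.0
t 3.08 tip [0.4888 0.066  0.0692] tool shift [ 0.0021 -0.001   0.0122] toolY 1.228 tilt [ 0.0009 -0.0001] F [ 0.5  0.7 -0.5]
```

```bash
python3 -m inch '[{"wx":0,"wy":0,"wz":0,"dx":0.002,"dy":-0.001,"dz":0.003,"jaw":255},{"wx":0,"wy":0,"wz":0,"dx":0,"dy":0,"dz":0.003,"jaw":255},{"wx":0,"wy":0,"wz":0,"dx":0,"dy":0,"dz":0.003,"jaw":255},{"wx":0,"wy":0,"wz":0,"dx":0,"dy":0,"dz":0,"jaw":255}]'; python3 -c "
from h import *
to([.4865,.0658,.057])"
```

```text
t: 3.58
position: [0.4862, 0.0658, 0.2327]
tcp_rot: [0.171, 0.985, -0.0, -0.0]
contact_force: [-2.2, 0.6, 3.5]
gripper_width: -0.004
gripper_force: 1.7
t 3.58 tip [0.4861 0.0658 0.0597] tool shift [-0.0004  0.0001  0.0027] toolY 1.228 tilt [-0.0006  0.    ] F [-2.2  0.6  3.5]
```

```bash
python3 -m inch '[{"wx":0,"wy":0,"wz":0,"dx":0,"dy":0,"dz":0.002,"jaw":255},{"wx":0,"wy":0,"wz":0,"dx":0,"dy":0,"dz":0.001,"jaw":255},{"wx":0,"wy":0,"wz":0,"dx":0,"dy":0,"dz":0,"jaw":255}]'; python3 -c "
from h import *
to([.4865,.0658,.057])"
```

```text
t: 3.95
position: [0.4864, 0.0659, 0.2304]
tcp_rot: [0.17, 0.985, -0.0, -0.0]
contact_force: [-5.1, -1.5, 9.2]
gripper_width: -0.005
gripper_force: 4.9
t 3.95 tip [0.4862 0.0658 0.0574] tool shift [-0.0003  0.0001  0.0004] toolY 1.228 tilt [-0.0008 -0.0001] F [-5.1 -1.5  9.2]
```

```bash
python3 -m inch '[{"wx":0,"wy":0,"wz":0,"dx":0,"dy":0,"dz":0.001,"jaw":255},{"wx":0,"wy":0,"wz":0,"dx":0,"dy":0,"dz":0,"jaw":255},{"wx":0,"wy":0,"wz":0,"dx":0,"dy":0,"dz":-0.012,"jaw":255},{"wx":0,"wy":0,"wz":0,"dx":0,"dy":0,"dz":-0.012,"jaw":255},{"wx":0,"wy":0,"wz":0,"dx":-0.011,"dy":-0.021,"dz":0,"jaw":255},{"wx":0,"wy":0,"wz":0,"dx":-0.01,"dy":-0.02,"dz":0,"jaw":255},{"wx":0,"wy":0,"wz":0,"dx":0,"dy":0,"dz":0.008,"jaw":255},{"wx":0,"wy":0,"wz":0,"dx":0,"dy":0,"dz":0,"jaw":255}]'; python3 -c "
from h import *
to([.4925,.0202,.0575])"
```

```text
t: 4.95
position: [0.4916, 0.0205, 0.2438]
tcp_rot: [0.171, 0.985, 0.0, -0.001]
contact_force: [0.4, 0.3, -0.3]
gripper_width: -0.004
gripper_force: 0.0
t 4.95 tip [0.4913 0.0206 0.0708] tool shift [-0.0013  0.      0.0132] toolY 1.228 tilt [-0.002   0.0006] F [ 0.4  0.3 -0.3]
```

```bash
python3 -m inch '[{"wx":0,"wy":0,"wz":0,"dx":-0.001,"dy":0,"dz":0.005,"jaw":255},{"wx":0,"wy":0,"wz":0,"dx":0,"dy":0,"dz":0.003,"jaw":255},{"wx":0,"wy":0,"wz":0,"dx":0,"dy":0,"dz":0.003,"jaw":255},{"wx":0,"wy":0,"wz":0,"dx":0,"dy":0,"dz":0.002,"jaw":255},{"wx":0,"wy":0,"wz":0,"dx":0,"dy":0,"dz":0.001,"jaw":255},{"wx":0,"wy":0,"wz":0,"dx":0,"dy":0,"dz":0,"jaw":255}]'; python3 -c "
from h import *
to([.4925,.0202,.0575])"
```

```text
t: 5.7
position: [0.4932, 0.02, 0.2308]
tcp_rot: [0.171, 0.985, 0.0, -0.0]
contact_force: [-2.3, 3.1, 4.2]
gripper_width: -0.004
gripper_force: 2.3
t 5.7 tip [0.4931 0.02   0.0578] tool shift [ 0.0007 -0.0001  0.0003] toolY 1.228 tilt [-0.0001  0.0004] F [-2.3  3.1  4.2]
```

```bash
python3 -m inch '[{"wx":0,"wy":0,"wz":0,"dx":0,"dy":0,"dz":0.0015,"jaw":255},{"wx":0,"wy":0,"wz":0,"dx":0,"dy":0,"dz":0.0005,"jaw":255},{"wx":0,"wy":0,"wz":0,"dx":0,"dy":0,"dz":0,"jaw":255}]'; python3 -c "
from h import *
to([.4925,.0202,.0575])"
```

```text
t: 6.08
position: [0.4935, 0.0199, 0.2302]
tcp_rot: [0.17, 0.985, 0.0, -0.0]
contact_force: [-7.6, 3.5, 16.6]
gripper_width: 0.0
gripper_force: 8.2
t 6.08 tip [0.4934 0.0199 0.0572] tool shift [ 0.0009 -0.     -0.0003] toolY 1.228 tilt [-0.0008  0.0003] F [-7.6  3.5 16.6]
```

```bash
python3 -m inch '[{"wx":0,"wy":0,"wz":0,"dx":0,"dy":0,"dz":-0.04,"jaw":255},{"wx":0,"wy":0,"wz":0,"dx":0,"dy":0,"dz":-0.05,"jaw":255},{"wx":0,"wy":0,"wz":0,"dx":0,"dy":0,"dz":-0.05,"jaw":255},{"wx":0,"wy":0,"wz":0,"dx":0.0134,"dy":0.0376,"dz":0,"jaw":255},{"wx":0,"wy":0,"wz":0,"dx":0.0134,"dy":0.0376,"dz":0,"jaw":255},{"wx":0,"wy":0,"wz":0,"dx":0.0134,"dy":0.0376,"dz":0,"jaw":255},{"wx":0,"wy":0,"wz":0,"dx":0.0134,"dy":0.0376,"dz":0,"jaw":255},{"wx":0,"wy":0,"wz":0,"dx":0.0134,"dy":0.0376,"dz":0,"jaw":0},{"wx":0,"wy":0,"wz":0,"dx":0.0134,"dy":0.0376,"dz":0,"jaw":0},{"wx":0,"wy":0,"wz":0,"dx":0.0134,"dy":0.0376,"dz":0,"jaw":0},{"wx":0,"wy":0,"wz":0,"dx":0.0134,"dy":0.0376,"dz":0,"jaw":0}]'
python3 -m inch '[{"wx":0,"wy":0,"wz":-0.16,"dx":0,"dy":0,"dz":0,"jaw":0},{"wx":0,"wy":0,"wz":-0.16,"dx":0,"dy":0,"dz":0,"jaw":0},{"wx":0,"wy":0,"wz":-0.16,"dx":0,"dy":0,"dz":0,"jaw":0},{"wx":0,"wy":0,"wz":-0.16,"dx":0,"dy":0,"dz":0,"jaw":0},{"wx":0,"wy":0,"wz":-0.16,"dx":0,"dy":0,"dz":0,"jaw":0},{"wx":0,"wy":0,"wz":-0.16,"dx":0,"dy":0,"dz":0,"jaw":0},{"wx":0,"wy":0,"wz":-0.15,"dx":0,"dy":0,"dz":0,"jaw":0},{"wx":0,"wy":0,"wz":0,"dx":0,"dy":0,"dz":0,"jaw":0},{"wx":0,"wy":0,"wz":0,"dx":0,"dy":0,"dz":0,"jaw":0}]'
python3 - <<'E'
from h import *
to([.4947,.3386,.15],2.34)
p=arm.camera_params("wrist");np.save("w3.npy",p["world_from_camera"])
cv2.imwrite("pics/w3.png",arm.read_camera("wrist"))
E
```

```text
t: 7.45
position: [0.4934, 0.3402, 0.3682]
tcp_rot: [0.171, 0.985, -0.0, 0.001]
contact_force: [1.0, -0.0, -0.4]
gripper_width: 0.842
gripper_force: 0.0
t: 8.57
position: [0.4934, 0.339, 0.3684]
tcp_rot: [-0.373, 0.928, -0.0, 0.0]
contact_force: [0.6, -0.2, -0.3]
gripper_width: 0.997
gripper_force: 0.0
t 8.57 tip [0.4935 0.3389 0.1954] tool shift [-0.0007 -0.0011  0.0454] toolY 2.336 tilt [ 0.0003 -0.0003] F [ 0.6 -0.2 -0.3] ('wz', np.float64(-0.004))
```

View pics/w3.png

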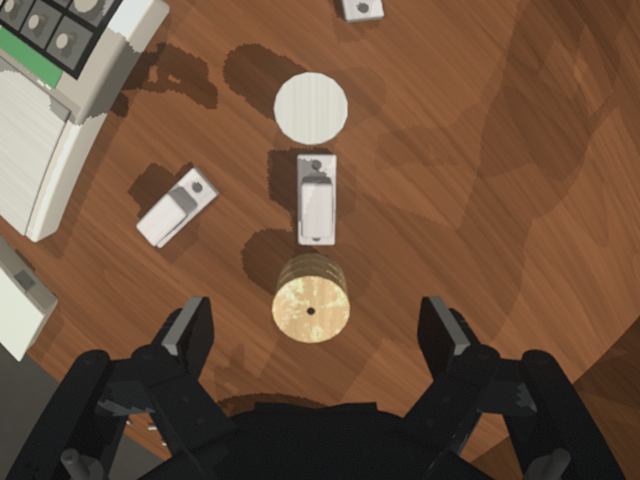

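The block lies squarely across the jaws, with foot corners at (299,154), (336,154), (335,245) and (299,245), and clamp holes at (317,164) and (316,240).

```bash
python3 - <<'E'
from h import *
p=arm.camera_params("wrist");p["world_from_camera"]=np.load("w3.npy")
f=lambda u,v,z:onz(p,u,v,z,True)
a,b=f(317.5,154,.012),f(317,245,.012);d=b-a
print((a+b)/2,np.linalg.norm(d),np.arctan2(d[1],d[0])+np.pi/2)
w=f(336,200,.012)-f(299,200,.012);print("w",np.linalg.norm(w),np.arctan2(w[1],w[0]))
to(np.r_[(a+b)/2,.019],np.arctan2(d[1],d[0])+np.pi/2)
im=cv2.imread("pics/w3.png");m=(im.min(2)>150).astype(np.uint8)[145:255,285:345]
n,l,st,ce=cv2.connectedComponentsWithStats(m);print(st,ce+[285,145])
E
```

```text
[0.490859   0.33944244] 0.08431059650641576 2.3314598110012836
w 0.033222103101702635 2.3358538705004954
t 8.62 tip [0.4934 0.339  0.1955] tool shift [0.0015 0.0022 0.1765] toolY 2.336 tilt [ 0.0002 -0.0002] F [ 0.2 -0.  -0.6] ('wz', np.float64(0.005))
[[   0    0   60  110 4106]
 [  13   10   38   90 2494]] [[311.93448612 196.21675597]
 [318.72373697 204.90537289]]
```

```bash
python3 -m inch '[{"wx":0,"wy":0,"wz":0,"dx":0,"dy":0.001,"dz":0.04,"jaw":0},{"wx":0,"wy":0,"wz":0,"dx":0,"dy":0,"dz":0.04,"jaw":0},{"wx":0,"wy":0,"wz":0,"dx":0,"dy":0,"dz":0.04,"jaw":0},{"wx":0,"wy":0,"wz":0,"dx":0,"dy":0,"dz":0.03,"jaw":0},{"wx":0,"wy":0,"wz":0,"dx":0,"dy":0,"dz":0.015,"jaw":0},{"wx":0,"wy":0,"wz":0,"dx":0,"dy":0,"dz":0.01,"jaw":0},{"wx":0,"wy":0,"wz":0,"dx":0,"dy":0,"dz":0,"jaw":0},{"wx":0,"wy":0,"wz":0,"dx":0,"dy":0,"dz":0,"jaw":0}]' 35; python3 -c "
from h import *
to([.4925,.339,.019],2.334)"
```

```text
t: 9.62
position: [0.4931, 0.3401, 0.1949]
tcp_rot: [-0.374, 0.927, 0.0, 0.001]
contact_force: [-0.2, 0.2, 0.5]
gripper_width: 0.998
gripper_force: 0.0
t 9.62 tip [0.4935 0.3403 0.0219] tool shift [ 0.0016 -0.0002  0.0029] toolY 2.338 tilt [0.0021 0.0009] F [-0.2  0.2  0.5] ('wz', np.float64(0.004))
```

```bash
python3 -m inch '[{"wx":0,"wy":0,"wz":0,"dx":0.001,"dy":0,"dz":0.002,"jaw":100},{"wx":0,"wy":0,"wz":0,"dx":0,"dy":0,"dz":0,"jaw":150},{"wx":0,"wy":0,"wz":0,"dx":0,"dy":0,"dz":0,"jaw":255},{"wx":0,"wy":0,"wz":0,"dx":0,"dy":0,"dz":0,"jaw":255},{"wx":0,"wy":0,"wz":0,"dx":0,"dy":0,"dz":0,"jaw":255},{"wx":0,"wy":0,"wz":0,"dx":0,"dy":0,"dz":0,"jaw":255},{"wx":0,"wy":0,"wz":0,"dx":0,"dy":0,"dz":0,"jaw":255},{"wx":0,"wy":0,"wz":0,"dx":0,"dy":0,"dz":0,"jaw":255}]' 40; python3 -c "
from h import *
to([.4925,.339,.019],2.334)"
```

```text
t: 10.62
position: [0.492, 0.3392, 0.192]
tcp_rot: [-0.374, 0.927, -0.0, 0.0]
contact_force: [0.1, -0.9, 4.0]
gripper_width: 0.297
gripper_force: 40.4
t 10.62 tip [0.4921 0.3392 0.019 ] tool shift [-0.0001 -0.0004 -0.    ] toolY 2.338 tilt [0.0005 0.0001] F [ 0.1 -0.9  4. ] ('wz', np.float64(0.004))
```

```bash
python3 -m inch '[{"wx":0,"wy":0,"wz":0,"dx":0,"dy":0,"dz":-0.02,"jaw":255},{"wx":0,"wy":0,"wz":0,"dx":0,"dy":0,"dz":-0.05,"jaw":255},{"wx":0,"wy":0,"wz":0,"dx":0,"dy":0,"dz":-0.05,"jaw":255},{"wx":0,"wy":0,"wz":0,"dx":0,"dy":0,"dz":-0.04,"jaw":255},{"wx":0,"wy":0,"wz":0,"dx":0.0106,"dy":-0.0413,"dz":0,"jaw":255},{"wx":0,"wy":0,"wz":0,"dx":0.0106,"dy":-0.0413,"dz":0,"jaw":255},{"wx":0,"wy":0,"wz":0,"dx":0.0106,"dy":-0.0413,"dz":0,"jaw":255},{"wx":0,"wy":0,"wz":0,"dx":0.0106,"dy":-0.0413,"dz":0,"jaw":255},{"wx":0,"wy":0,"wz":0,"dx":0.0106,"dy":-0.0413,"dz":0,"jaw":255},{"wx":0,"wy":0,"wz":0,"dx":0.0106,"dy":-0.0413,"dz":0,"jaw":255},{"wx":0,"wy":0,"wz":0,"dx":0.0106,"dy":-0.0413,"dz":0,"jaw":255},{"wx":0,"wy":0,"wz":0,"dx":0.0106,"dy":-0.0413,"dz":0,"jaw":255}]'
python3 -m inch '[{"wx":0,"wy":0,"wz":0,"dx":0,"dy":0,"dz":0,"jaw":255},{"wx":0,"wy":0,"wz":0,"dx":0,"dy":0,"dz":0.03,"jaw":255},{"wx":0,"wy":0,"wz":0,"dx":0,"dy":0,"dz":0,"jaw":255},{"wx":0,"wy":0,"wz":0,"dx":0,"dy":0,"dz":0,"jaw":255}]'
python3 - <<'E'
from h import *
to([.661,.0426,.081],2.334);print(arm.observe()["gripper_force"])
cv2.imwrite("pics/t2.png",arm.read_camera("top")[120:270,140:360].repeat(3,0).repeat(3,1))
E
```

```text
t: 12.12
position: [0.6603, 0.0414, 0.352]
tcp_rot: [-0.374, 0.927, 0.0, -0.0]
contact_force: [-0.2, 0.2, -2.7]
gripper_width: 0.299
gripper_force: 40.1
t: 12.62
position: [0.66, 0.0431, 0.3225]
tcp_rot: [-0.375, 0.927, -0.0, 0.0]
contact_force: [0.6, -1.0, -2.8]
gripper_width: 0.293
gripper_force: 40.3
t 12.62 tip [0.6601 0.0431 0.1495] tool shift [-0.0003 -0.001   0.0685] toolY 2.339 tilt [0.0004 0.0001] F [ 0.6 -1.  -2.8] ('wz', np.float64(0.005))
40.285277366638184
```

View pics/t2.png

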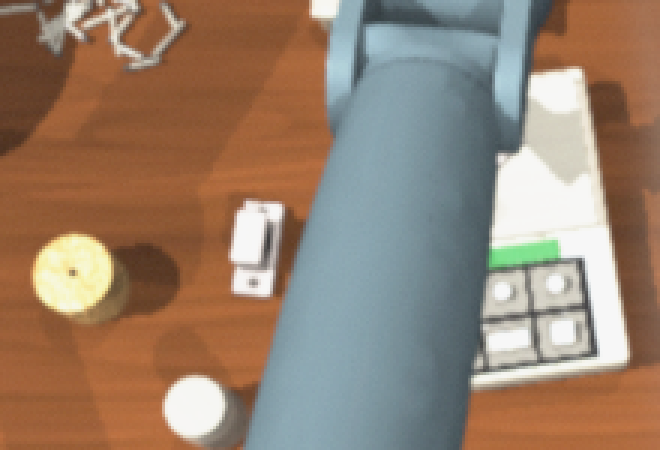

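The block is in the gripper and the disc and jar are undisturbed. Lowering it now.

```bash
python3 -m inch '[{"wx":0,"wy":0,"wz":0,"dx":0,"dy":-0.001,"dz":0.02,"jaw":255},{"wx":0,"wy":0,"wz":0,"dx":0,"dy":0,"dz":0.02,"jaw":255},{"wx":0,"wy":0,"wz":0,"dx":0,"dy":0,"dz":0.015,"jaw":255},{"wx":0,"wy":0,"wz":0,"dx":0,"dy":0,"dz":0.006,"jaw":255},{"wx":0,"wy":0,"wz":0,"dx":0,"dy":0,"dz":0,"jaw":255},{"wx":0,"wy":0,"wz":0,"dx":0,"dy":0,"dz":0,"jaw":255}]'
```

```text
t: 13.42
position: [0.6613, 0.0417, 0.2615]
tcp_rot: [-0.374, 0.927, -0.0, 0.001]
contact_force: [0.5, 0.2, -2.5]
gripper_width: 0.299
gripper_force: 40.4
```

```bash
python3 -m inch '[{"wx":0,"wy":0,"wz":0,"dx":0,"dy":0,"dz":0.0015,"jaw":255},{"wx":0,"wy":0,"wz":0,"dx":0,"dy":0,"dz":0.0015,"jaw":255},{"wx":0,"wy":0,"wz":0,"dx":0,"dy":0,"dz":0.0015,"jaw":255},{"wx":0,"wy":0,"wz":0,"dx":0,"dy":0,"dz":0,"jaw":255},{"wx":0,"wy":0,"wz":0,"dx":0,"dy":0,"dz":0,"jaw":255}]'; python3 -c "
from h import *
to([.661,.0426,.081],2.334)"
```

```text
t: 14.05
position: [0.6609, 0.0418, 0.2562]
tcp_rot: [-0.374, 0.927, -0.0, -0.0]
contact_force: [0.4, -0.2, -2.9]
gripper_width: 0.299
gripper_force: 40.4
t 14.05 tip [0.6609 0.0417 0.0832] tool shift [-0.0007  0.0005  0.0022] toolY 2.338 tilt [-0. -0.] F [ 0.4 -0.2 -2.9] ('wz', np.float64(0.004))
```

```bash
python3 -m inch '[{"wx":0,"wy":0,"wz":0,"dx":0,"dy":0,"dz":0.001,"jaw":255},{"wx":0,"wy":0,"wz":0,"dx":0,"dy":0,"dz":0.001,"jaw":255},{"wx":0,"wy":0,"wz":0,"dx":0,"dy":0,"dz":0,"jaw":255},{"wx":0,"wy":0,"wz":0,"dx":0,"dy":0,"dz":0,"jaw":255}]'; python3 -c "
from h import *
to([.661,.0426,.081],2.334)"
```

```text
t: 14.55
position: [0.6608, 0.0418, 0.2541]
tcp_rot: [-0.374, 0.927, 0.0, -0.0]
contact_force: [0.3, 0.3, -2.2]
gripper_width: 0.3
gripper_force: 40.5
t 14.55 tip [0.6608 0.0418 0.0811] tool shift [-0.0007  0.0005  0.0001] toolY 2.338 tilt [-0.0001  0.    ] F [ 0.3  0.3 -2.2] ('wz', np.float64(0.004))
```

```bash
python3 -m inch '[{"wx":0,"wy":0,"wz":0,"dx":0,"dy":0,"dz":0.001,"jaw":255},{"wx":0,"wy":0,"wz":0,"dx":0,"dy":0,"dz":0,"jaw":255},{"wx":0,"wy":0,"wz":0,"dx":0,"dy":0,"dz":0,"jaw":255}]'; python3 -c "
from h import *
to([.661,.0426,.081],2.334)"
```

```text
t: 14.92
position: [0.661, 0.0417, 0.2539]
tcp_rot: [-0.374, 0.927, -0.0, 0.0]
contact_force: [-4.1, -0.1, 5.8]
gripper_width: 0.296
gripper_force: 41.4
t 14.93 tip [0.661  0.0417 0.0809] tool shift [-0.0006  0.0006 -0.0001] toolY 2.338 tilt [ 0.0001 -0.0001] F [-4.1 -0.1  5.8] ('wz', np.float64(0.004))
```

```bash
python3 -m inch '[{"wx":0,"wy":0,"wz":0,"dx":0,"dy":0,"dz":-0.0005,"jaw":255},{"wx":0,"wy":0,"wz":0,"dx":0,"dy":0,"dz":0,"jaw":140},{"wx":0,"wy":0,"wz":0,"dx":0,"dy":0,"dz":0,"jaw":100},{"wx":0,"wy":0,"wz":0,"dx":0,"dy":0,"dz":0,"jaw":60},{"wx":0,"wy":0,"wz":0,"dx":0,"dy":0,"dz":0,"jaw":60},{"wx":0,"wy":0,"wz":0,"dx":0,"dy":0,"dz":0,"jaw":60},{"wx":0,"wy":0,"wz":0,"dx":0,"dy":0,"dz":-0.02,"jaw":60},{"wx":0,"wy":0,"wz":0,"dx":0,"dy":0,"dz":-0.04,"jaw":60},{"wx":0,"wy":0,"wz":0,"dx":0,"dy":0,"dz":-0.05,"jaw":60},{"wx":0,"wy":0,"wz":0,"dx":0,"dy":0,"dz":-0.02,"jaw":60}]'
python3 -m inch '[{"wx":0,"wy":0,"wz":0.16,"dx":0,"dy":0,"dz":0,"jaw":255},{"wx":0,"wy":0,"wz":0.16,"dx":0,"dy":0,"dz":0,"jaw":255},{"wx":0,"wy":0,"wz":0.16,"dx":0,"dy":0,"dz":0,"jaw":255},{"wx":0,"wy":0,"wz":0.16,"dx":0,"dy":0,"dz":0,"jaw":255},{"wx":0,"wy":0,"wz":0.16,"dx":0,"dy":0,"dz":0,"jaw":255},{"wx":0,"wy":0,"wz":0.16,"dx":0,"dy":0,"dz":0,"jaw":255},{"wx":0,"wy":0,"wz":0.16,"dx":0,"dy":0,"dz":0,"jaw":255},{"wx":0,"wy":0,"wz":0,"dx":0,"dy":0,"dz":0,"jaw":255},{"wx":0,"wy":0,"wz":0,"dx":0,"dy":0,"dz":0,"jaw":255}]'
python3 - <<'E'
from h import *
to([.4993,-.0253,.18],1.228)
cv2.imwrite("pics/sc2.png",cv2.resize(arm.read_camera("scene")[180:380,280:500],(660,600)))
E
```

```text
t: 16.18
position: [0.6615, 0.0418, 0.3894]
tcp_rot: [-0.374, 0.927, -0.002, 0.003]
contact_force: [-0.4, 0.1, 0.1]
gripper_width: 0.764
gripper_force: 0.0
t: 17.3
position: [0.6608, 0.0418, 0.3835]
tcp_rot: [0.174, 0.985, -0.0, -0.0]
contact_force: [0.6, -0.1, 1.0]
gripper_width: -0.0
gripper_force: 0.0
t 17.3 tip [0.6607 0.0418 0.2105] tool shift [ 0.1285 -0.1184  0.0306] toolY 1.22 tilt [-0.0004  0.    ] F [ 0.6 -0.1  1. ] ('wz', np.float64(-0.008))
```

View pics/sc2.png

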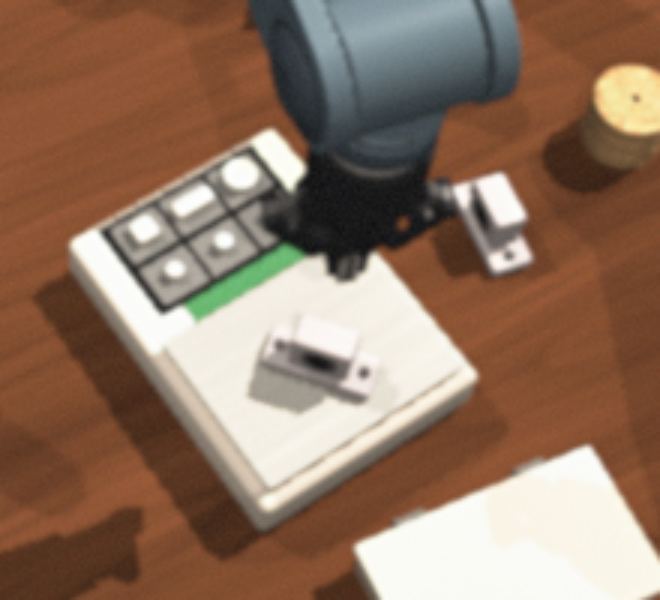

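The block stands upright in the middle of the pan (crop (320,355)). Square key next.

```bash
python3 -m inch '[{"wx":0,"wy":0,"wz":0,"dx":0.032,"dy":-0.0296,"dz":0,"jaw":255},{"wx":0,"wy":0,"wz":0,"dx":0.032,"dy":-0.0296,"dz":0,"jaw":255},{"wx":0,"wy":0,"wz":0,"dx":0.032,"dy":-0.0296,"dz":0,"jaw":255},{"wx":0,"wy":0,"wz":0,"dx":0.032,"dy":-0.0296,"dz":0,"jaw":255},{"wx":0,"wy":0,"wz":0,"dx":0,"dy":0,"dz":0.04,"jaw":255},{"wx":0,"wy":0,"wz":0,"dx":0,"dy":0,"dz":0.04,"jaw":255},{"wx":0,"wy":0,"wz":0,"dx":0,"dy":0,"dz":0.035,"jaw":255},{"wx":0,"wy":0,"wz":0,"dx":0,"dy":0,"dz":0.015,"jaw":255},{"wx":0,"wy":0,"wz":0,"dx":0,"dy":0,"dz":0,"jaw":255},{"wx":0,"wy":0,"wz":0,"dx":0,"dy":0,"dz":0,"jaw":255}]'; python3 -c "
from h import *
to([.499,-.0253,.0565])"
```

```text
t: 18.6
position: [0.5006, -0.0253, 0.2553]
tcp_rot: [0.175, 0.985, -0.0, 0.001]
contact_force: [-0.7, 0.3, -0.2]
gripper_width: 0.005
gripper_force: 0.0
t 18.6 tip [ 0.5011 -0.0255  0.0823] tool shift [ 0.0021 -0.0006  0.0258] toolY 1.218 tilt [ 0.0027 -0.0008] F [-0.7  0.3 -0.2]
```

```bash
python3 -m inch '[{"wx":0,"wy":0,"wz":0,"dx":0.001,"dy":0,"dz":0.01,"jaw":255},{"wx":0,"wy":0,"wz":0,"dx":0,"dy":0,"dz":0.005,"jaw":255},{"wx":0,"wy":0,"wz":0,"dx":0,"dy":0,"dz":0.004,"jaw":255},{"wx":0,"wy":0,"wz":0,"dx":0,"dy":0,"dz":0.003,"jaw":255},{"wx":0,"wy":0,"wz":0,"dx":0,"dy":0,"dz":0.002,"jaw":255},{"wx":0,"wy":0,"wz":0,"dx":0,"dy":0,"dz":0,"jaw":255},{"wx":0,"wy":0,"wz":0,"dx":0,"dy":0,"dz":0,"jaw":255}]'; python3 -c "
from h import *
to([.499,-.0253,.0565])"
```

```text
t: 19.48
position: [0.499, -0.0247, 0.2304]
tcp_rot: [0.175, 0.985, -0.0, -0.001]
contact_force: [-5.9, 1.3, 9.4]
gripper_width: -0.002
gripper_force: 4.4
t 19.48 tip [ 0.4988 -0.0247  0.0574] tool shift [-0.0004 -0.0005  0.0009] toolY 1.218 tilt [-0.0011  0.0002] F [-5.9  1.3  9.4]
```

```bash
python3 -m inch '[{"wx":0,"wy":0,"wz":0,"dx":0,"dy":0,"dz":0.0015,"jaw":255},{"wx":0,"wy":0,"wz":0,"dx":0,"dy":0,"dz":0,"jaw":255},{"wx":0,"wy":0,"wz":0,"dx":0,"dy":0,"dz":-0.03,"jaw":255},{"wx":0,"wy":0,"wz":0,"dx":0,"dy":0,"dz":-0.05,"jaw":255},{"wx":0,"wy":0,"wz":0,"dx":0,"dy":0,"dz":-0.05,"jaw":255},{"wx":0,"wy":0,"wz":0,"dx":0,"dy":0,"dz":-0.05,"jaw":255}]'
python3 -m inch '[{"wx":0,"wy":0,"wz":0,"dx":-0.0098,"dy":-0.0372,"dz":0,"jaw":255},{"wx":0,"wy":0,"wz":0,"dx":-0.0098,"dy":-0.0372,"dz":0,"jaw":255},{"wx":0,"wy":0,"wz":0,"dx":-0.0098,"dy":-0.0372,"dz":0,"jaw":255},{"wx":0,"wy":0,"wz":0,"dx":-0.0098,"dy":-0.0372,"dz":0,"jaw":255},{"wx":0,"wy":0,"wz":0,"dx":-0.0098,"dy":-0.0372,"dz":0,"jaw":255},{"wx":0,"wy":0,"wz":0,"dx":-0.0098,"dy":-0.0372,"dz":0,"jaw":255},{"wx":0,"wy":0,"wz":0,"dx":-0.0098,"dy":-0.0372,"dz":0,"jaw":255},{"wx":0,"wy":0,"wz":0,"dx":-0.0098,"dy":-0.0372,"dz":0,"jaw":255},{"wx":0,"wy":0,"wz":0,"dx":0,"dy":0,"dz":0,"jaw":255},{"wx":0,"wy":0,"wz":0,"dx":0,"dy":0,"dz":0,"jaw":255}]'
python3 - <<'E'
from h import *
to([.4695,-.331,.065])
p=arm.camera_params("wrist");np.save("w4.npy",p["world_from_camera"])
cv2.imwrite("pics/w4.png",arm.read_camera("wrist"))
E
```

```text
t: 20.23
position: [0.4987, -0.0248, 0.4097]
tcp_rot: [0.175, 0.984, -0.0, 0.0]
contact_force: [1.0, -0.9, -0.5]
gripper_width: 0.003
gripper_force: 0.0
t: 21.48
position: [0.4697, -0.3308, 0.4078]
tcp_rot: [0.175, 0.984, 0.0, -0.0]
contact_force: [-0.5, -0.2, -0.5]
gripper_width: 0.002
gripper_force: 0.0
t 21.48 tip [ 0.4696 -0.3307  0.2348] tool shift [-1.000e-04 -4.000e-04  1.698e-01] toolY 1.218 tilt [-0.0002  0.0006] F [-0.5 -0.2 -0.5]
```

View pics/w4.png

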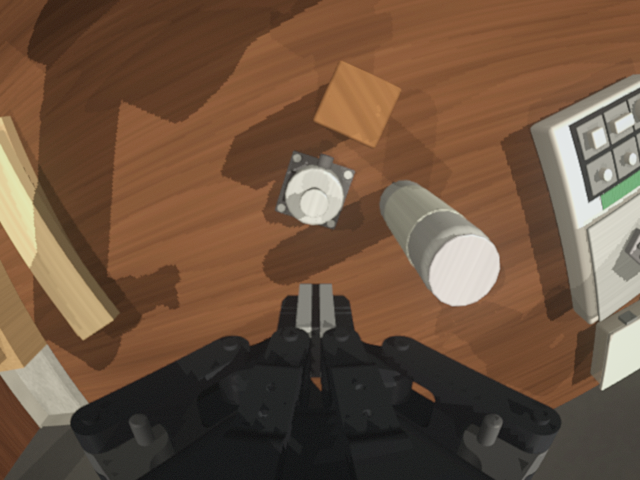

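Wrist view: plunger head at (313,206), can top at (463,269), offcut top corners at (343,61), (401,95), (373,147) and (314,122). The can lies along the jaw axis, where the closed knuckles spread widest, so I'll compute the clearance against tool yaw.

```bash
cat > clr.py <<'E'
from h import *
p=arm.camera_params("wrist");p["world_from_camera"]=np.load("w4.npy")
f=lambda u,v,z:onz(p,u,v,z,True)
pl=f(313,206,.061);can=f(463,269,.18);of=np.array([f(*q,.14) for q in[(343,61),(401,95),(373,147),(314,122)]])
print("pl",pl,"can",can,"off",of.mean(0),of.round(3).tolist())
def dist(P,poly): return -cv2.pointPolygonTest(poly.astype(np.float32).reshape(-1,1,2),tuple(map(float,P)),True)
for deg in range(60,240,10):
  a=np.radians(deg);y=np.array([np.cos(a),np.sin(a)]);x=np.array([-y[1],y[0]]);r=[]
  for (hx,hy) in((.0425,.0425),(.018,.07)):
    g=np.linspace(-1,1,15);pts=[pl+x*hx*i+y*hy*j for i in g for j in g]
    r+=[min(np.hypot(*(q-can)) for q in pts)-.026,min(dist(q,of) for q in pts)]
  print(deg,np.round(np.array(r)*1e3).tolist())
E
python3 clr.py
```

```text
pl [ 0.46920193 -0.3313714 ] can [ 0.50979314 -0.24825062] off [ 0.39967215 -0.27500929] [[0.369, -0.274], [0.402, -0.246], [0.428, -0.275], [0.4, -0.305]]
60 [24.0, 22.0, -4.0, 46.0]
70 [24.0, 16.0, -4.0, 40.0]
80 [20.0, 10.0, -6.0, 33.0]
90 [15.0, 9.0, 0.0, 24.0]
100 [8.0, 9.0, 11.0, 13.0]
110 [6.0, 12.0, 23.0, 3.0]
120 [9.0, 16.0, 33.0, -3.0]
130 [16.0, 22.0, 41.0, -3.0]
140 [21.0, 26.0, 46.0, -2.0]
150 [24.0, 22.0, 48.0, -3.0]
160 [24.0, 16.0, 48.0, -3.0]
170 [20.0, 10.0, 45.0, 0.0]
180 [15.0, 9.0, 39.0, 9.0]
190 [8.0, 9.0, 31.0, 21.0]
200 [6.0, 12.0, 20.0, 31.0]
210 [9.0, 16.0, 8.0, 40.0]
220 [16.0, 22.0, -2.0, 47.0]
230 [21.0, 26.0, -6.0, 50.0]
```

Plunger confirmed at (0.469, -0.331). Turning the jaw axis to 100° (between the can and the offcut) and contacting 6 mm to the far side gives the most clearance.

```bash
python3 -m inch '[{"wx":0,"wy":0,"wz":-0.13,"dx":0,"dy":0,"dz":0,"jaw":255},{"wx":0,"wy":0,"wz":-0.13,"dx":0,"dy":0,"dz":0,"jaw":255},{"wx":0,"wy":0,"wz":-0.13,"dx":0,"dy":0,"dz":0,"jaw":255},{"wx":0,"wy":0,"wz":-0.137,"dx":0,"dy":-0.003,"dz":0,"jaw":255},{"wx":0,"wy":0,"wz":0,"dx":0,"dy":-0.003,"dz":0.03,"jaw":255},{"wx":0,"wy":0,"wz":0,"dx":0,"dy":0,"dz":0.03,"jaw":255},{"wx":0,"wy":0,"wz":0,"dx":0,"dy":0,"dz":0,"jaw":255},{"wx":0,"wy":0,"wz":0,"dx":0,"dy":0,"dz":0,"jaw":255}]'; python3 -c "
from h import *
to([.4703,-.337,.065],1.745)"
```

```text
t: 22.52
position: [0.4708, -0.3368, 0.3495]
tcp_rot: [-0.087, 0.996, -0.001, 0.001]
contact_force: [0.1, -0.8, 1.0]
gripper_width: -0.002
gripper_force: 0.0
t 22.52 tip [ 0.471  -0.337   0.1765] tool shift [0.0008 0.0003 0.1115] toolY 1.746 tilt [ 0.0012 -0.0013] F [ 0.1 -0.8  1. ] ('wz', np.float64(0.001))
```

Descending in stages and watching the force.

```bash
python3 -m inch '[{"wx":0,"wy":0,"wz":0,"dx":0,"dy":0,"dz":0.025,"jaw":255},{"wx":0,"wy":0,"wz":0,"dx":0,"dy":0,"dz":0.025,"jaw":255},{"wx":0,"wy":0,"wz":0,"dx":0,"dy":0,"dz":0.02,"jaw":255},{"wx":0,"wy":0,"wz":0,"dx":0,"dy":0,"dz":0.015,"jaw":255},{"wx":0,"wy":0,"wz":0,"dx":0,"dy":0,"dz":0.012,"jaw":255},{"wx":0,"wy":0,"wz":0,"dx":0,"dy":0,"dz":0.008,"jaw":255},{"wx":0,"wy":0,"wz":0,"dx":0,"dy":0,"dz":0,"jaw":255},{"wx":0,"wy":0,"wz":0,"dx":0,"dy":0,"dz":0,"jaw":255}]'; python3 -c "
from h import *
to([.4703,-.337,.049],1.745)"
```

```text
t: 23.52
position: [0.4705, -0.3374, 0.2438]
tcp_rot: [-0.087, 0.996, -0.0, 0.0]
contact_force: [-1.0, -0.4, -0.2]
gripper_width: -0.002
gripper_force: 0.0
t 23.52 tip [ 0.4706 -0.3375  0.0708] tool shift [0.0002 0.0006 0.0218] toolY 1.745 tilt [ 0.0008 -0.0008] F [-1.  -0.4 -0.2] ('wz', np.float64(0.0))
```

```bash
python3 -m inch '[{"wx":0,"wy":0,"wz":0,"dx":0,"dy":0,"dz":0.007,"jaw":255},{"wx":0,"wy":0,"wz":0,"dx":0,"dy":0,"dz":0.005,"jaw":255},{"wx":0,"wy":0,"wz":0,"dx":0,"dy":0,"dz":0.004,"jaw":255},{"wx":0,"wy":0,"wz":0,"dx":0,"dy":0,"dz":0.003,"jaw":255},{"wx":0,"wy":0,"wz":0,"dx":0,"dy":0,"dz":0.003,"jaw":255},{"wx":0,"wy":0,"wz":0,"dx":0,"dy":0,"dz":0,"jaw":255},{"wx":0,"wy":0,"wz":0,"dx":0,"dy":0,"dz":0,"jaw":255}]'; python3 -c "
from h import *
to([.4703,-.337,.049],1.745)"
```

```text
t: 24.4
position: [0.4706, -0.3374, 0.2224]
tcp_rot: [-0.087, 0.996, -0.0, 0.0]
contact_force: [-3.2, 2.3, 9.4]
gripper_width: -0.001
gripper_force: 4.9
t 24.4 tip [ 0.4706 -0.3375  0.0494] tool shift [0.0002 0.0005 0.0004] toolY 1.745 tilt [ 0.0001 -0.0004] F [-3.2  2.3  9.4] ('wz', np.float64(0.0))
```

```bash
python3 -m inch '[{"wx":0,"wy":0,"wz":0,"dx":0,"dy":0,"dz":0.0015,"jaw":255},{"wx":0,"wy":0,"wz":0,"dx":0,"dy":0,"dz":0,"jaw":255},{"wx":0,"wy":0,"wz":0,"dx":0,"dy":0,"dz":0,"jaw":255}]'
python3 -m inch '[{"wx":0,"wy":0,"wz":0,"dx":0,"dy":0,"dz":-0.015,"jaw":255},{"wx":0,"wy":0,"wz":0,"dx":0,"dy":0,"dz":-0.03,"jaw":255},{"wx":0,"wy":0,"wz":0,"dx":0,"dy":0,"dz":-0.04,"jaw":255},{"wx":0,"wy":0,"wz":0,"dx":0,"dy":0,"dz":-0.05,"jaw":255},{"wx":0,"wy":0,"wz":0,"dx":0,"dy":0,"dz":-0.04,"jaw":255},{"wx":0,"wy":0,"wz":0,"dx":0,"dy":0,"dz":0,"jaw":255},{"wx":0,"wy":0,"wz":0,"dx":0,"dy":0,"dz":0,"jaw":255}]'
python3 - <<'E'
from h import *
# check block on pan and bystanders unmoved against the start frame
ps=arm.camera_params("scene");im=arm.read_camera("scene");cv2.imwrite("pics/end.png",im)
a=cv2.imread("pics/scene0.png");b=cv2.imread("pics/sc2.png")
d=cv2.absdiff(a,im).max(2)
for n,(x,y,w,h) in dict(can_off=(185,230,80,90),keys=(315,225,70,55),disc=(475,200,32,35),jar=(412,178,27,32)).items():print(n,d[y:y+h,x:x+w].mean().round(1))
c=cv2.absdiff(cv2.resize(im[180:380,280:500],(660,600)),b)[310:410,250:400];print("block",c.mean())
E
```

```text
t: 24.78
position: [0.4707, -0.3375, 0.2222]
tcp_rot: [-0.087, 0.996, -0.0, -0.0]
contact_force: [-5.9, 4.8, 18.4]
gripper_width: 0.002
gripper_force: 9.4
t: 25.65
position: [0.47, -0.3368, 0.3933]
tcp_rot: [-0.087, 0.996, 0.001, -0.001]
contact_force: [-0.1, -0.3, 1.0]
gripper_width: -0.001
gripper_force: 0.0
can_off 12.9
keys 7.6
disc 10.9
jar 10.1
block 11.958577777777778
```

The plunger reached its stop (18 N, well above its 7.5 N spring). The pixel changes near each thing are small and even, in line with shifted shadows. Handing in.

```bash
python3 -c "
from station import arm
print(arm.sign_off())"
```

```text
the job is handed in; nothing more can be done
None
```

I completed all six steps in order and handed the job in at about 26 s; the judge's verdict was not shown, and I did not separately confirm that the can and offcut stayed put after the plunger press.

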